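# Cock the tap hammer and bring the sample up

### The arm

A 6-joint arm with a two-finger parallel gripper is mounted at the origin on the work surface. World frame = base frame: x ahead of the robot, y to its left, z up, the work surface at z = 0. Lengths are in m, angles in rad, forces in N, time in s.
With the tool pointing down it reaches from about 0.35 to 0.875 m from the base axis. Payload 4.2 kg.
Tool frame: the origin (TCP) lies between the finger pads; the fingertips stand 11 mm ahead of it and the grasp point (between the pads) lies 8 mm behind it; y points along the fingers, x is the direction in which the jaws open and shut, and the axes are right-handed (so a half turn about y gives the same grasp; the last joint's range is limited). The gripper opens to 87 mm and grips with 3 to 60 N. Pads are 19 mm wide; open, the fingers measure 117 mm over their backs; the gripper's body (75 mm by 190 mm) begins 51 mm behind the grasp point.
Start: joints at [1.571, 0.385, 0.008, 0, -1.194, -0.259], TCP at [0.16, 0.604, 0.234] pointing down, gripper open.
Joint ranges: [-3.14, 3.14], [-1.21, 2.06], [-1.07, 1.41], [-3.16, 2.05], [-2.99, -0.16], [-3.1, 3.1]. Speed limits (rad/s): [2.79, 2.79, 3.14, 3.14, 3.14, 3.14].

### API

Orientations are given as a unit quaternion [x, y, z, w].
In Python, from bench import arm, viewer gives the robot as it stands.
- The arm moves only by the tool move_arm, never from a script. Its argument "deltas" is text: rows parted by semicolons, each of 6 numbers parted by spaces: the shift along the tool's x, y, z normalised to -1 to 1, where 1 is 40 mm, then the turn, a rotation vector about the tool's x, y, z normalised to -1 to 1, where 1 is 4 degrees. In form: x y z rx ry rz; .... A call has exactly 10 rows; each row shifts and turns the commanded pose from where the row before left it, along the tool's axes as they then stand; what a row does not reach is not made up. A row lasts 1/12 s, in which the tool goes at most 41.7 mm and 7.16 degrees, less where a joint would pass 70% of its speed; a pose out of reach is approached as far as the arm can. A call with a number of a shift or a turn outside -1 to 1 is refused whole. A call with a gripper value outside its range is refused whole. "fingers" is the gripper command: -1 is fully open, 1 is shut, values between are in proportion, set as the call begins (left out, the last holds). The fingers move at their own pace and stop on an object; the grip force is fixed at half the most. Time passes only in rows, so rows that do not move let the fingers close, or fill a call up. It gives the time, the measured TCP pose, the force and the opening at its end, in the units of the state.
- arm.get_state(): the state, without advancing time (a new reading comes with each control period).
- viewer.get_image(name): name is "scene" or "top" or "wrist"; returns the picture (400x640x3 uint8, blue, green, red); there is no depth.
- viewer.camera_model(name): a dict with "K" (3x3 intrinsics, pixels), "R" (3x3) and "t" (3): a world point X has camera coordinates R X + t; the wrist camera has in their place "T_tool_cam" (4x4, takes a point from camera to tool coordinates, whose origin is the TCP and whose axes are the tool frame's). Camera axes: x right, y down, z forward; pixel columns grow to the right and rows downward; lengths in m; the calibration is good to about 2 mm. A picture is of the moment at which its call begins: read the wrist's pose just before it. camera_model takes no time and is no camera call.
- arm.finish_job(): hands the job in, once; it reports no verdict.
The state is a dict: "clock": time; "qpos": joint angles; "dq": joint speeds; "effort": joint torques, N m; "tool_pos": TCP position; "tcp_rot": TCP orientation; "force": force on the tool from outside, world axes, zero at the start; "wrist_torque": the same for the moment, N m; "opening": finger opening in m.
Only numpy, scipy, OpenCV 4.12 (cv2) and the standard library are available. Lean on these libraries where they do the work, as an engineer would, in place of code of your own. Each camera call takes 0.05 s, during which the arm holds its last target. There are 200 camera calls.

### The job

Make the tap tester ready for a shot: take the sprung hammer by its blue handle, draw it back until its pin clicks past the red catch, then ease it forward so that it hangs on the catch, without overdrawing it hard into the buffer, letting it snap onto the catch or firing it. Then slide the sample clamp by its black post fully home against its stop, let go, and leave the hammer cocked and the other things on the bench alone.

Things in the scene. Friction and masses are not known exactly. Their poses are not given: they have to be found in the camera images.
- tester: Tap tester for instrument wood: plywood base 340 x 340 x 16 mm, fixed to the bench. Origin: centre of its underside; x away from the robot, y left, z up. In this frame the hammer's hinge is at x +120, y +50 mm, the catch on two brass arcs at the near right, the sample clamp's track along x at y +124 mm. Only hinge boss, handle, sample plate and black post rise above 70 mm.
- pivot (a point): Point on the vertical hinge axis of the hammer, 100 mm above the bench (boss 36 mm across, its top at 69 mm).
- hammer (a joint): Hammer angle about its hinge, rad. 0: fired, at its stop, arm along the base's -x from the hinge. Grows as it is drawn back, anticlockwise from above, towards the base's -y; limit 1.2. A spring drives it to 0 with 0.70 x (angle + 0.55) N m: at the handle 3.2 N at rest, 6 to 8.5 N where it hooks. Ease it forward slowly, under 50 mm/s at the handle.
- handle (a point): Grip centre of the hammer's blue handle: a smooth upright round post 14 mm across, 120 mm from the hinge axis, from 58 mm (top of the arm) to 125 mm above the bench; this point is at 100 mm. It may be gripped or just hooked by a finger.
- hammer_arm: The hammer, about 0.33 kg; origin on the hinge axis at bench level, -x along the arm, turns with joint hammer. Steel head (28 mm across, z 38 to 66 mm) 160 mm from the hinge; steel catch pin (8 mm across, top at 66 mm) at the arm's tip, 205 mm from the hinge.
- catch_rail: Two brass arcs and the catch clamped on them: aluminium carriage with a red sprung pawl and a black buffer. Origin on the hinge axis at bench level, axes as the base: it does not tell where the carriage is. That is set anew each time; the hammer hooks at a joint angle anywhere from 0.45 to 0.90, not measured, to be seen or felt. Pawl and buffer each break above 9 N at the pin.
- arc_first (a point): Fixed point where the catch pin hooks if the carriage is at its first setting (0.45 rad), 45 mm above the bench. By feel, at the handle: 4 to 12 mm before the hook the pin rides up the pawl and the pull rises by 1 to 4 N; at the hook the pawl snaps in front of the pin and that extra pull is gone. Stopped before that, the hammer will not stay.
- arc_last (a point): The same for the last setting (0.90 rad). 2 mm past the hook (at the handle) the pin meets the sprung buffer: the pull rises by 4.1 N per mm; 15 N over the spring's pull breaks it; 5 to 9 N over it is a safe sign that the hook is passed. Let forward gently from there, the hammer comes to rest on the pawl after 2 to 6 mm and the pull vanishes.
- sample (a joint): Travel of the sample clamp along its track, m. 0: drawn back to the robot's side; 0.080: fully home against the dark stop, its plate in front of the hammer. It slides to the base's +x with 1.5 N of friction and starts between 0 and 0.02. With the hammer at rest its head blocks the way.
- sample_grip (a point): Centre of the grip of the sample clamp's black upright post, 14 mm across, from 44 to 110 mm above the bench; this point is at 90 mm. The upright wooden plate (70 x 6 mm, top 100 mm above the bench) stands 54 mm to the base's -y of the post.
- spare_plate: Dark wooden plate 70 x 50 x 8 mm lying on the base, bystander.
- tip_jar: Small amber jar, 40 mm across, 35 mm high, on the base's far left corner, bystander.
- glue: White glue bottle, 56 mm across, 150 mm high, bystander.
- mallet: Small wooden mallet lying on the bench, bystander.
- chisel: Thin hand tool with a wooden handle lying on the bench, bystander.
- pencil_cup: Blue ceramic cup, 76 mm across, 90 mm high, bystander.
- sander: Cork sanding block 110 x 60 x 45 mm, bystander.

How it is judged:
On the way:
1. the hammer hangs on the catch by itself, the robot clear of it (value of joint hammer above 0.4 rad and velocity of joint hammer between -0.1 and 0.1 rad/s and contact force between hammer_arm and catch_rail above 1 N and contact force between each of the fingers, the arm and hammer_arm below 0.1 N), for 0.3 s.
At the end, for the whole second after the job is handed in: The hammer hangs at rest on the catch (joint over 0.40 rad, the catch bearing over 1 N, nothing of the robot on it) and the sample clamp is home (joint over 0.077 m), robot clear of the tester (all of step 1 and value of joint sample above 0.077 m and contact force between the fingers and tester below 0.1 N); the robot touches nothing.
It fails at once if the hammer flies forward (fired, slipped or let snap): drawn, and faster than 0.8 rad/s (96 mm/s at the handle) towards rest (value of joint hammer above 0.2 rad and velocity of joint hammer below -0.8 rad/s).
It fails at once if the catch is overloaded: over 9 N between hammer and catch or buffer (overdrawn or snapped on) (contact force between hammer_arm and catch_rail above 9 N).
It fails at once if another thing on the bench or base is moved by more than 20 mm (distance of any of spare_plate, tip_jar, glue, mallet, chisel, pencil_cup, sander from where it was at the start of the episode above 0.02 m).
It also fails if it takes over 72 s, if anything falls off the work surface, if the arm or the gripper's body presses on something with over 40 N, if the wrist force passes 120 N, or if a joint passes its speed limit or range.

## Working session

There is one attempt and no reset: what is moved stays moved. The work goes in short steps, Python scripts to look and compute and a tool call to move; the robot and the scene stay as the last step left them, time stands still between calls to the robot, and variables do not carry over. Pictures are saved under pics/ and viewed, about 8 in all and at most 12, crops included, and the job is handed in when it is done.

Besides the shell and the picture viewer there is one more tool, called after "Request:" as name(argument=value, ...) on one line, values as JSON. move_arm: Moves the arm, as the interface text tells. Its arguments: {"type":"object","properties":{"deltas":{"type":"string"},"fingers":{"type":"number"}},"required":["deltas"]}

```bash
mkdir -p pics; python3 - <<'E'
from bench import arm,viewer
import cv2,numpy as np
np.set_printoptions(precision=4,suppress=True)
for n in("scene","top"):
    cv2.imwrite(f"pics/{n}0.png",viewer.get_image(n)); print(n,viewer.camera_model(n))
print(viewer.camera_model("wrist")); print(arm.get_state())
E
```

```text
scene {'K': array([[422.2763,   0.    , 324.5815],
       [  0.    , 422.2763, 200.4804],
       [  0.    ,   0.    ,   1.    ]]), 'R': array([[ 0.4481,  0.8938, -0.0158],
       [ 0.532 , -0.2809, -0.7988],
       [-0.7184,  0.3496, -0.6014]]), 't': array([-0.2092, -0.2151,  1.6087])}
top {'K': array([[421.5526,   0.    , 312.2185],
       [  0.    , 421.5526, 195.8257],
       [  0.    ,   0.    ,   1.    ]]), 'R': array([[-0.0048, -1.    , -0.0004],
       [-0.9993,  0.0048, -0.0379],
       [ 0.0379,  0.0002, -0.9993]]), 't': array([-0.0037,  0.5369,  1.5217])}
{'K': array([[278.7075,   0.    , 322.6058],
       [  0.    , 278.7075, 197.8305],
       [  0.    ,   0.    ,   1.    ]]), 'T_tool_cam': array([[ 1.    ,  0.0009, -0.    ,  0.0001],
       [ 0.0003, -0.2931,  0.9561, -0.1509],
       [ 0.0008, -0.9561, -0.2931,  0.0813],
       [ 0.    ,  0.    ,  0.    ,  1.    ]])}
{'clock': 0.1, 'qpos': array([ 1.5706,  0.3855,  0.0068, -0.0004, -1.194 , -0.2586]), 'dq': array([ 0.0006, -0.0002,  0.0039,  0.0015,  0.0023,  0.0005]), 'effort': array([  0.0007, -39.1687,  18.7937,   4.2319,   0.0135,  -0.0001]), 'tool_pos': array([0.1598, 0.6037, 0.2326]), 'tcp_rot': array([ 0.4318, -0.5599,  0.5608, -0.4308]), 'force': array([0.0129, 0.3308, 0.6683]), 'wrist_torque': array([-0.0274,  0.072 , -0.0102]), 'opening': 0.08691452494855754}
```

View pics/top0.png

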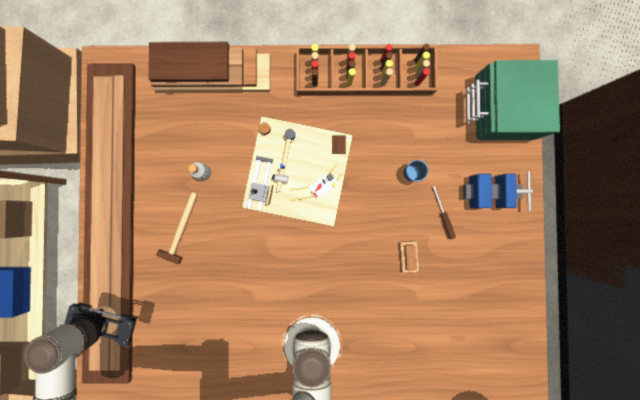

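View pics/scene0.png

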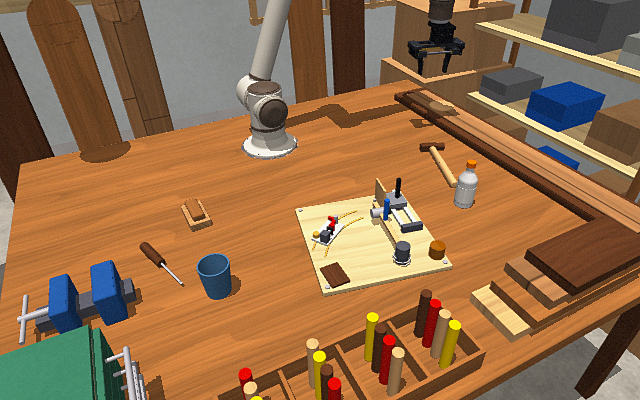

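The top view shows the base with corners near (262,118), (352,135), (334,225) and (243,207). The hinge boss is at about (289,134), the blue handle at (281,166), the clamp at about (260,190) and the red pawl at (320,187). In the scene view the handle is at (387,207) and the black post at (398,188).

```bash
cat > h.py <<'E'
from bench import arm,viewer
import cv2,numpy as np
from scipy.spatial.transform import Rotation as Rot
np.set_printoptions(precision=4,suppress=True)
def ray(n,uv):
    m=viewer.camera_model(n);d=np.linalg.inv(m["K"])@[uv[0],uv[1],1]
    if n=="wrist":
        s=arm.get_state();T=m["T_tool_cam"];R=Rot.from_quat(s["tcp_rot"]).as_matrix()
        return R@T[:3,3]+s["tool_pos"],R@T[:3,:3]@d
    return -m["R"].T@m["t"],m["R"].T@d
def onplane(n,uv,z):
    o,d=ray(n,uv);return o+d*(z-o[2])/d[2]
def tri(a,b):
    (o,d),(p,e)=a,b;s=np.linalg.lstsq(np.c_[d,-e],p-o,rcond=None)[0]
    q,r=o+d*s[0],p+e*s[1];return (q+r)/2,np.linalg.norm(q-r)
def blobs(im,lo,hi,box,amin=4):
    x0,y0,x1,y1=box;m=cv2.inRange(cv2.cvtColor(im[y0:y1,x0:x1],cv2.COLOR_BGR2HSV),lo,hi)
    n,l,st,c=cv2.connectedComponentsWithStats(m)
    return [(c[i]+[x0,y0],st[i]+[x0,y0,0,0,0]) for i in range(1,n) if st[i][4]>=amin]
E
python3 - <<'E'
from h import *
t=cv2.imread("pics/top0.png");s=cv2.imread("pics/scene0.png")
print(Rot.from_quat(arm.get_state()["tcp_rot"]).as_matrix())
hsv=cv2.cvtColor(t,cv2.COLOR_BGR2HSV);box=hsv[105:240,230:365]
print("base hsv",hsv[215,300],hsv[150,310],hsv[230,300])
g=cv2.inRange(hsv,(15,40,170),(35,140,255));g[:105]=0;g[240:]=0;g[:,:230]=0;g[:,365:]=0
c=max(cv2.findContours(cv2.morphologyEx(g,cv2.MORPH_CLOSE,np.ones((9,9))),0,2)[0],key=cv2.contourArea)
r=cv2.minAreaRect(c);P=[onplane("top",p,.016) for p in cv2.boxPoints(r)]
print(r);print(np.array(P));print(np.mean(P,0),[np.linalg.norm(P[i]-P[i-1]) for i in range(4)])
print("blue top",blobs(t,(100,150,60),(125,255,255),(240,110,360,230)))
print("blue scene",blobs(s,(100,150,60),(125,255,255),(340,170,440,270)))
print("red top",blobs(t,(0,170,120),(6,255,255),(290,150,360,230)))
a=cv2.resize(t[110:230,238:358],None,fx=5,fy=5,interpolation=cv2.INTER_CUBIC)
b=cv2.resize(s[170:295,295:455],None,fx=5,fy=4.8,interpolation=cv2.INTER_CUBIC)
cv2.imwrite("pics/tc.png",a);cv2.imwrite("pics/sc.png",b)
E
```

```text
[[-0.256  -0.0004  0.9667]
 [-0.9667 -0.0019 -0.256 ]
 [ 0.0019 -1.      0.0001]]
base hsv [ 25  52 250] [ 28  42 250] [ 13 139 192]
((296.9261474609375, 170.94692993164062), (94.82819366455078, 94.3663330078125), 11.725111961364746)
[[ 0.4956  0.2518  0.016 ]
 [ 0.8321  0.1824  0.016 ]
 [ 0.7597 -0.1556  0.016 ]
 [ 0.4244 -0.0835  0.016 ]]
[0.628  0.0488 0.016 ] [np.float64(0.34276565212522464), np.float64(0.3435720388779529), np.float64(0.34562646262503127), np.float64(0.34293950809704415)]
blue top [(array([281.6, 165.8]), array([281, 165,   2,   3,   5]))]
blue scene [(array([386.051 , 208.6633]), array([383, 199,   7,  21,  98]))]
red top []
```

View pics/tc.png

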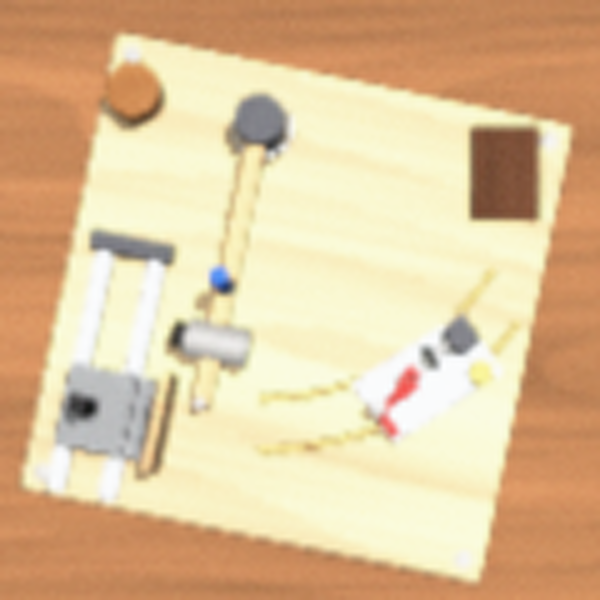

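View pics/sc.png

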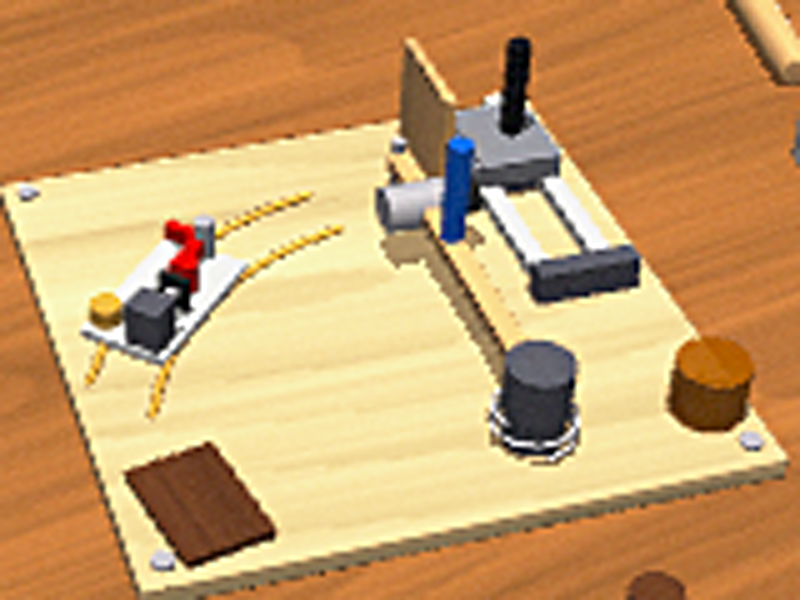

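The crops show the hammer at rest: boss at (262,118), handle at (221,278) and pin at (200,403) in the top crop. The red pawl's far end is at about (415,372), which puts the hook near 0.78 rad. The clamp post is at (80,405) in the top crop, with its top at (517,42) in the scene crop.

```bash
python3 - <<'E'
from h import *
yaw=-np.deg2rad(11.8);ex=np.array([np.cos(yaw),np.sin(yaw)]);ey=np.array([-ex[1],ex[0]]);C=np.array([.628,.0488])
H=C+.12*ex+.05*ey
print("hinge pred",H,"boss top",onplane("top",(238+261/5,110+117/5),.069),onplane("scene",(295+541/5,170+362/4.8),.069))
print("handle pred",H-.12*ex)
print("handle top-view z.12",onplane("top",(281.8,165.6),.122),"scene mid z.0915",onplane("scene",(386.3,209),.0915))
print("tri",tri(ray("top",(281.8,165.6)),ray("scene",(386.8,200.5))))
p=onplane("scene",(398.4,179.5),.110);q=onplane("scene",(397.6,188),.077);tp=onplane("top",(238+78/5,110+407/5),.110)
print("post",p,q,tp,"in base",[((v[:2]-C)@ex,(v[:2]-C)@ey) for v in(p,q,tp)])
for n,uv in(("top",(238+417/5,110+368/5)),("top",(238+440/5,110+350/5))):
    v=onplane(n,uv,.05)[:2]-H;print("catch r,th",np.linalg.norm(v),np.arctan2(-v@ey,-v@ex))
E
```

```text
hinge pred [0.7557 0.0732] boss top [0.7545 0.07   0.069 ] [0.757  0.0743 0.069 ]
handle pred [0.6382 0.0977]
handle top-view z.12 [0.6353 0.0959 0.122 ] scene mid z.0915 [0.6377 0.1008 0.0915]
tri (array([0.6367, 0.098 , 0.1201]), np.float64(0.004425779042076075))
post [0.5581 0.1925 0.11  ] [0.5547 0.1957 0.077 ] [0.5491 0.1928 0.11  ] in base [(np.float64(-0.09777175340990647), np.float64(0.12642432020248542)), (np.float64(-0.10180023263245498), np.float64(0.12877232556411528)), (np.float64(-0.1066880187099499), np.float64(0.1248312926452024))]
catch r,th 0.20971234351010679 0.7707593208043807
catch r,th 0.2087687232837657 0.8697451819138121
```

Request:
move_arm(deltas="0.46 0 0.74 0 0 0; 0.46 0 0.74 0 0 0; 0.46 0 0.74 0 0 0; 0.46 0 0.74 0 0 0; 0.46 0 0.74 0 0 0; 0.46 0 0.74 0 0 0; 0.46 0 0.74 0 0 0; 0.46 0 0.74 0 0 0; 0.46 0 0.74 0 0 0; 0.46 0 0.74 0 0 0", fingers=-1)

```text
clock: 0.93
tool_pos: [0.3996, 0.3489, 0.2333]
tcp_rot: [0.432, -0.56, 0.56, -0.431]
force: [0.2, -0.2, 0.3]
opening: 0.0866
```

Request:
move_arm(deltas="0.5 0 0.82 0 0 0; 0.5 0 0.82 0 0 0; 0.5 0 0.82 0 0 0; 0.5 0 0.82 0 0 0; 0.5 0 0.82 0 0 0; 0.5 0 0.82 0 0 0; 0.5 0 0.82 0 0 0; 0.5 0 0.82 0 0 0; 0.5 0 0.82 0 -0.75 0; 0 0 0 0 0 0")

```text
clock: 1.77
tool_pos: [0.6414, 0.0962, 0.2318]
tcp_rot: [0.445, -0.55, 0.55, -0.444]
force: [0.3, 1.1, 0.0]
opening: 0.087
```

```bash
python3 - <<'E'
from h import *
s=arm.get_state();im=viewer.get_image("wrist");cv2.imwrite("pics/w1.png",im)
R=Rot.from_quat(s["tcp_rot"]).as_matrix();print(s["tool_pos"],s["force"],R)
b=blobs(im,(100,150,60),(125,255,255),(0,0,640,400),20);print(b)
E
```

```text
[0.6414 0.0962 0.2318] [0.2556 1.0939 0.0214] [[-0.2096 -0.0008  0.9778]
 [-0.9778 -0.0017 -0.2096]
 [ 0.0019 -1.     -0.0004]]
[(array([320.5403, 195.6913]), array([314, 182,  13,  27, 298]))]
```

View pics/w1.png

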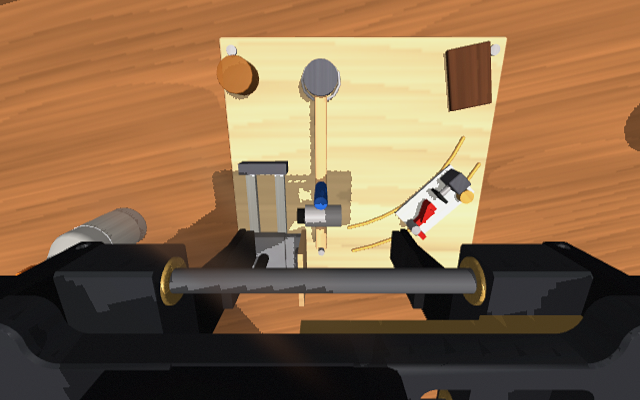

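The wrist view shows the handle at about (320,196), centred between the fingers. The carriage with the red pawl is at (428,213), and the fingers will come down clear of the clamp.

```bash
python3 - <<'E'
from h import *
print(onplane("wrist",(320.5,195.7),.0915),onplane("wrist",(320.5,204),.125))
H=np.array([.7557,.0732])
for uv in((428,210),(436,196),(447,186),(420,227)):
    v=onplane("wrist",uv,.055)[:2]-H;print(np.linalg.norm(v),np.arctan2(v[1],v[0])%(2*np.pi)-np.pi+np.deg2rad(11.8))
im=cv2.imread("pics/w1.png")
cv2.imwrite("pics/w1c.png",cv2.resize(im[155:265,330:490],None,fx=5,fy=5,interpolation=cv2.INTER_CUBIC))
E
```

```text
[0.6343 0.1014 0.0915] [0.6358 0.1008 0.125 ]
0.2027977323056766 0.7016060265454378
0.19479600687813134 0.7929132895989333
0.19518789887122023 0.8818989280246159
0.21628471968695084 0.6058746771842367
```

View pics/w1c.png

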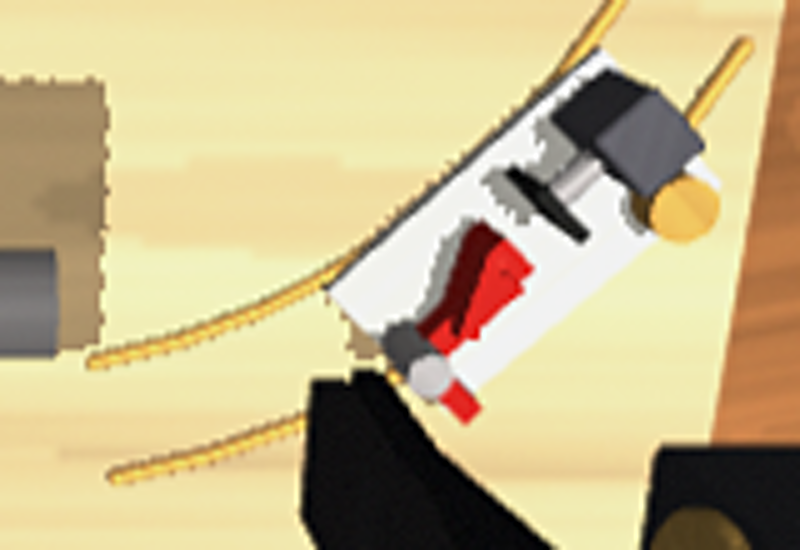

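Request:
move_arm(deltas="0 0.4 0 0 0 0; 0 0.4 -0.05 0 0 0; 0 0.4 -0.05 0 0 0; 0 0.4 0 0 0 0; 0 0.4 0 0 0 0; 0 0.4 0 0 0 0; 0 0.4 0 0 0 0; 0 0.4 0 0 0 0; 0 0.35 0 0 0 0; 0 0 0 0 0 0")

```text
clock: 2.65
tool_pos: [0.6312, 0.1021, 0.088]
tcp_rot: [-0.448, 0.55, -0.548, 0.443]
force: [-0.5, -0.0, 0.4]
opening: 0.0874
```

The crop shows the pawl's hook face at (515,250) and the buffer pad's face at (545,205). That puts the hook at about 0.75 to 0.79 rad, roughly 91 mm of handle arc.

Request:
move_arm(deltas="0 0 0.1 0 0 0; 0 0 0 0 0 0; 0 0 0 0 0 0; 0 0 0 0 0 0; 0 0 0 0 0 0; 0 0 0 0 0 0; 0 0 0 0 0 0; 0 0 0 0 0 0; 0 0 0 0 0 0; 0 0 0 0 0 0", fingers=1)

```text
clock: 3.48
tool_pos: [0.6383, 0.101, 0.0916]
tcp_rot: [0.446, -0.549, 0.549, -0.446]
force: [-0.3, 0.4, -0.8]
opening: 0.0286
```

```bash
cat > st.py <<'E'
from h import *
H=np.array([.7557,.0732])
s=arm.get_state();R=Rot.from_quat(s["tcp_rot"]).as_matrix();v=s["tool_pos"][:2]-H;r=np.linalg.norm(v)
th=(np.arctan2(v[1],v[0])-np.pi+np.deg2rad(11.8)+np.pi)%(2*np.pi)-np.pi
t=np.array([-v[1],v[0]])/r;f=s["force"]
print("t",s["clock"],"pos",s["tool_pos"],"r",r,"th",th,"arc",th*.12,"Ft",f[:2]@t,"Fr",f[:2]@v/r,"F",f,"yaw x - tangent deg",np.rad2deg(np.arctan2(R[1,0],R[0,0])-np.arctan2(t[1],t[0])),"pred spring",.7*(th+.55)/.12,"open",s["opening"])
E
python3 st.py
```

```text
t 3.4833 pos [0.6383 0.101  0.0916] r 0.12065968023441138 th -0.026278069935508075 arc -0.003153368392260969 Ft -0.3174452744191881 Fr 0.37449302429616554 F [-0.2914  0.3951 -0.8132] yaw x - tangent deg 1.474790473470633 pred spring 3.05504459204287 open 0.028639712414300883
```

Request:
move_arm(deltas="0 0 0 0 0 0; 0 0 0 0 0 0; 0 0 0 0 0 0; 0 0 0 0 0 0; 0 0 0 0 0 0; 0.1 0 0.002 0 -0.48 0; 0.1 0 0.002 0 -0.48 0; 0.1 0 0.002 0 -0.48 0; 0.1 0 0.002 0 -0.48 0; 0 0 0 0 0 0")

```text
clock: 4.32
tool_pos: [0.6358, 0.0856, 0.0915]
tcp_rot: [-0.481, 0.518, -0.517, 0.482]
force: [-0.9, 4.1, -0.1]
opening: 0.0134
```

```bash
python3 st.py
```

```text
t 4.3167 pos [0.6358 0.0856 0.0915] r 0.12057323898467089 th 0.10320757866219177 arc 0.012384909439463012 Ft -3.9391070821304432 Fr 1.3056561850878634 F [-0.8948  4.0522 -0.0847] yaw x - tangent deg 1.7228478171844361 pred spring 3.8103775421961186 open 0.013384784570346349
```

Request:
move_arm(deltas="0.1 0 0.002 0 -0.48 0; 0.1 0 0.002 0 -0.48 0; 0.1 0 0.002 0 -0.48 0; 0.1 0 0.002 0 -0.48 0; 0.1 0 0.002 0 -0.48 0; 0.1 0 0.002 0 -0.48 0; 0.1 0 0.002 0 -0.48 0; 0.1 0 0.002 0 -0.48 0; 0.1 0 0.002 0 -0.48 0; 0.1 0 0.002 0 -0.48 0")

```text
clock: 5.15
tool_pos: [0.6385, 0.0462, 0.0914]
tcp_rot: [0.562, -0.431, 0.429, -0.561]
force: [-4.9, 3.3, 2.9]
opening: 0.0132
```

```bash
python3 st.py
```

```text
t 5.15 pos [0.6385 0.0462 0.0914] r 0.12030405210011748 th 0.43218982239377546 arc 0.05186277868725305 Ft -4.346548870218894 Fr 4.071336649072241 F [-4.9426  3.3225  2.8785] yaw x - tangent deg 2.107594059252295 pred spring 5.729440630630357 open 0.013238044474530482
```

Request:
move_arm(deltas="0.1 0 0.002 0 -0.48 0; 0.1 0 0.002 0 -0.48 0; 0.1 0 0.002 0 -0.48 0; 0.1 0 0.002 0 -0.4 0; 0.05 0 0 0 -0.2 0; 0 0 0 0 0 0; 0 0 0 0 0 0; 0 0 0 0 0 0; 0 0 0 0 0 0; 0 0 0 0 0 0")

```text
clock: 5.98
tool_pos: [0.6438, 0.0294, 0.0915]
tcp_rot: [0.591, -0.391, 0.388, -0.589]
force: [-6.1, 3.9, 3.8]
opening: 0.0131
```

```bash
python3 st.py
```

```text
t 5.9833 pos [0.6438 0.0294 0.0915] r 0.12016256954157967 th 0.5790019041274226 arc 0.0694802284952907 Ft -5.821244883778448 Fr 4.272856390577847 F [-6.1006  3.8636  3.794 ] yaw x - tangent deg 1.770959827253652 pred spring 6.5858444407432986 open 0.01313790368010196
```

Request:
move_arm(deltas="0.05 0 -0.01 0 -0.24 0; 0.05 0 -0.01 0 -0.24 0; 0.05 0 0 0 -0.24 0; 0 0 0 0 0 0; 0 0 0 0 0 0; 0 0 0 0 0 0; 0 0 0 0 0 0; 0 0 0 0 0 0; 0 0 0 0 0 0; 0 0 0 0 0 0")

```text
clock: 6.82
tool_pos: [0.6462, 0.024, 0.0914]
tcp_rot: [0.6, -0.376, 0.373, -0.599]
force: [-5.3, 4.6, 3.1]
opening: 0.0132
```

```bash
python3 st.py
```

```text
t 6.8167 pos [0.6462 0.024  0.0914] r 0.12008453846717791 th 0.6283621182718528 arc 0.07540345419262234 Ft -6.349796803022471 Fr 2.970754223414496 F [-5.3128  4.5738  3.0745] yaw x - tangent deg 1.8287653539483741 pred spring 6.873779023252475 open 0.013220357533471233
```

Request:
move_arm(deltas="0.05 0 0 0 -0.24 0; 0.025 0 0 0 -0.12 0; 0 0 0 0 0 0; 0 0 0 0 0 0; 0 0 0 0 0 0; 0 0 0 0 0 0; 0 0 0 0 0 0; 0 0 0 0 0 0; 0 0 0 0 0 0; 0 0 0 0 0 0")

```text
clock: 7.65
tool_pos: [0.6474, 0.0213, 0.0915]
tcp_rot: [0.605, -0.368, 0.366, -0.604]
force: [-5.6, 4.2, 2.9]
opening: 0.0133
```

```bash
python3 st.py
```

```text
t 7.65 pos [0.6474 0.0213 0.0915] r 0.12009023272010082 th 0.653025542871454 arc 0.07836306514457447 Ft -6.170353582457244 Fr 3.244387288536196 F [-5.5931  4.1612  2.8669] yaw x - tangent deg 1.8530491797856696 pred spring 7.017649000083481 open 0.013330342070614138
```

Request:
move_arm(deltas="0.025 0 -0.01 0 -0.12 0; 0.025 0 0 0 -0.12 0; 0 0 0 0 0 0; 0 0 0 0 0 0; 0 0 0 0 0 0; 0 0 0 0 0 0; 0 0 0 0 0 0; 0 0 0 0 0 0; 0 0 0 0 0 0; 0 0 0 0 0 0")

```text
clock: 8.48
tool_pos: [0.6483, 0.0195, 0.0915]
tcp_rot: [0.608, -0.363, 0.361, -0.607]
force: [-5.1, 4.2, 2.3]
opening: 0.0132
```

```bash
python3 st.py
```

```text
t 8.4833 pos [0.6483 0.0195 0.0915] r 0.1200775620522352 th 0.6699394765626989 arc 0.08039273718752386 Ft -6.0083237211414176 Fr 2.7269309001263453 F [-5.1275  4.1527  2.2841] yaw x - tangent deg 1.8506741239195048 pred spring 7.1163136132824105 open 0.013216148690167606
```

Request:
move_arm(deltas="0.025 0 0 0 -0.12 0; 0.025 0 0 0 -0.12 0; 0 0 0 0 0 0; 0 0 0 0 0 0; 0 0 0 0 0 0; 0 0 0 0 0 0; 0 0 0 0 0 0; 0 0 0 0 0 0; 0 0 0 0 0 0; 0 0 0 0 0 0")

```text
clock: 9.32
tool_pos: [0.649, 0.0182, 0.0915]
tcp_rot: [0.611, -0.358, 0.355, -0.61]
force: [-4.8, 7.0, 4.3]
opening: 0.0131
```

```bash
python3 st.py
```

```text
t 9.3167 pos [0.649  0.0182 0.0915] r 0.12005875917097991 th 0.6818558974762503 arc 0.08182270769715004 Ft -8.371192321272979 Fr 1.0422651098278524 F [-4.7617  6.9635  4.3255] yaw x - tangent deg 2.132484411111712 pred spring 7.18582606861146 open 0.01309776846500834
```

Request:
move_arm(deltas="0.025 0 0 0 -0.12 0; 0.025 0 0 0 -0.12 0; 0 0 0 0 0 0; 0 0 0 0 0 0; 0 0 0 0 0 0; 0 0 0 0 0 0; 0 0 0 0 0 0; 0 0 0 0 0 0; 0 0 0 0 0 0; 0 0 0 0 0 0")

```text
clock: 10.15
tool_pos: [0.6499, 0.0165, 0.0914]
tcp_rot: [0.614, -0.353, 0.35, -0.613]
force: [-5.5, 6.2, 3.2]
opening: 0.013
```

```bash
python3 st.py
```

```text
t 10.15 pos [0.6499 0.0165 0.0914] r 0.12004684825341921 th 0.6974657540257798 arc 0.08369589048309357 Ft -8.099542270890772 Fr 1.9132012185812308 F [-5.5094  6.2377  3.2271] yaw x - tangent deg 2.198785681675774 pred spring 7.276883565150382 open 0.013011391389696215
```

The pull rises at about 81 mm of arc, so the pin is riding up the pawl. I carry on in small steps.

Request:
move_arm(deltas="0.025 0 0 0 -0.12 0; 0.025 0 0 0 -0.12 0; 0 0 0 0 0 0; 0 0 0 0 0 0; 0 0 0 0 0 0; 0 0 0 0 0 0; 0 0 0 0 0 0; 0 0 0 0 0 0; 0 0 0 0 0 0; 0 0 0 0 0 0")

```text
clock: 10.98
tool_pos: [0.6508, 0.0148, 0.0914]
tcp_rot: [0.617, -0.348, 0.345, -0.616]
force: [-5.7, 6.6, 2.9]
opening: 0.0129
```

```bash
python3 st.py
```

```text
t 10.9833 pos [0.6508 0.0148 0.0914] r 0.12002456301231731 th 0.7137740514365589 arc 0.08565288617238706 Ft -8.504423187480246 Fr 1.7727868205306005 F [-5.6846  6.5691  2.9146] yaw x - tangent deg 2.226053036331023 pred spring 7.372015300046594 open 0.01285292347555666
```

Request:
move_arm(deltas="0.025 0 0 0 -0.12 0; 0.0125 0 0 0 -0.06 0; 0 0 0 0 0 0; 0 0 0 0 0 0; 0 0 0 0 0 0; 0 0 0 0 0 0; 0 0 0 0 0 0; 0 0 0 0 0 0; 0 0 0 0 0 0; 0 0 0 0 0 0")

```text
clock: 11.82
tool_pos: [0.6516, 0.0136, 0.0915]
tcp_rot: [0.619, -0.344, 0.341, -0.618]
force: [-6.6, 7.0, 4.1]
opening: 0.0134
```

```bash
python3 st.py
```

```text
t 11.8167 pos [0.6516 0.0136 0.0915] r 0.11999232648387834 th 0.7257579148408135 arc 0.08709094978089763 Ft -9.328075048497276 Fr 2.2904650052894477 F [-6.6213  6.9583  4.0911] yaw x - tangent deg 2.2573769481201245 pred spring 7.441921169904745 open 0.013389433791957145
```

Request:
move_arm(deltas="0.025 0 0 0 -0.12 0; 0.0125 0 0 0 -0.06 0; 0 0 0 0 0 0; 0 0 0 0 0 0; 0 0 0 0 0 0; 0 0 0 0 0 0; 0 0 0 0 0 0; 0 0 0 0 0 0; 0 0 0 0 0 0; 0 0 0 0 0 0")

```text
clock: 12.65
tool_pos: [0.6524, 0.0121, 0.0915]
tcp_rot: [0.621, -0.34, 0.337, -0.621]
force: [-6.4, 6.3, 3.7]
opening: 0.0131
```

```bash
python3 st.py
```

```text
t 12.65 pos [0.6524 0.0121 0.0915] r 0.12001653346296831 th 0.740066611134143 arc 0.08880799333609715 Ft -8.706313051316172 Fr 2.265237404099114 F [-6.382   6.3405  3.6755] yaw x - tangent deg 2.1554903788493442 pred spring 7.525388564949167 open 0.01307709984665608
```

Request:
move_arm(deltas="0.0125 0 0 0 -0.06 0; 0.0125 0 0 0 -0.06 0; 0 0 0 0 0 0; 0 0 0 0 0 0; 0 0 0 0 0 0; 0 0 0 0 0 0; 0 0 0 0 0 0; 0 0 0 0 0 0; 0 0 0 0 0 0; 0 0 0 0 0 0")

```text
clock: 13.48
tool_pos: [0.653, 0.011, 0.0915]
tcp_rot: [0.622, -0.337, 0.335, -0.622]
force: [-6.1, 6.3, 3.1]
opening: 0.0134
```

```bash
python3 st.py
```

```text
t 13.4833 pos [0.653  0.011  0.0915] r 0.12002295329903727 th 0.7503159561332602 arc 0.09003791473599122 Ft -8.586991380231254 Fr 1.9376188143372024 F [-6.1045  6.3423  3.1066] yaw x - tangent deg 2.0501844114957777 pred spring 7.585176410777351 open 0.013392760707124656
```

Request:
move_arm(deltas="0.0125 0 0 0 -0.06 0; 0.0125 0 0 0 -0.06 0; 0 0 0 0 0 0; 0 0 0 0 0 0; 0 0 0 0 0 0; 0 0 0 0 0 0; 0 0 0 0 0 0; 0 0 0 0 0 0; 0 0 0 0 0 0; 0 0 0 0 0 0")

```text
clock: 14.32
tool_pos: [0.6536, 0.0102, 0.0915]
tcp_rot: [0.624, -0.335, 0.332, -0.623]
force: [-5.2, 5.5, 3.0]
opening: 0.0132
```

```bash
python3 st.py
```

```text
t 14.3167 pos [0.6536 0.0102 0.0915] r 0.11998151368504735 th 0.7589396116244345 arc 0.09107275339493213 Ft -7.381606898072448 Fr 1.5800523119434196 F [-5.2216  5.4515  2.9519] yaw x - tangent deg 2.039083329631517 pred spring 7.6354810678092 open 0.013214302566487306
```

Request:
move_arm(deltas="0.0125 0 0 0 -0.06 0; 0.0125 0 0 0 -0.06 0; 0 0 0 0 0 0; 0 0 0 0 0 0; 0 0 0 0 0 0; 0 0 0 0 0 0; 0 0 0 0 0 0; 0 0 0 0 0 0; 0 0 0 0 0 0; 0 0 0 0 0 0")

```text
clock: 15.15
tool_pos: [0.6541, 0.0093, 0.0915]
tcp_rot: [0.625, -0.332, 0.33, -0.625]
force: [-6.1, 6.1, 2.3]
opening: 0.0133
```

```bash
python3 st.py
```

```text
t 15.15 pos [0.6541 0.0093 0.0915] r 0.11998729119934984 th 0.7676243765660313 arc 0.09211492518792376 Ft -8.434410152936623 Fr 1.9149751336268295 F [-6.113   6.1187  2.326 ] yaw x - tangent deg 2.0209266087654294 pred spring 7.686142196635183 open 0.01326764281791049
```

Request:
move_arm(deltas="0.0125 0 0 0 -0.06 0; 0.0125 0 0 0 -0.06 0; 0 0 0 0 0 0; 0 0 0 0 0 0; 0 0 0 0 0 0; 0 0 0 0 0 0; 0 0 0 0 0 0; 0 0 0 0 0 0; 0 0 0 0 0 0; 0 0 0 0 0 0")

```text
clock: 15.98
tool_pos: [0.6548, 0.0084, 0.0915]
tcp_rot: [0.627, -0.33, 0.327, -0.626]
force: [-4.9, 5.2, 3.0]
opening: 0.0129
```

```bash
python3 st.py
```

```text
t 15.9833 pos [0.6548 0.0084 0.0915] r 0.1199767590651039 th 0.7769227489696142 arc 0.0932307298763537 Ft -7.058315473458009 Fr 1.3395813600290798 F [-4.9418  5.2147  2.9605] yaw x - tangent deg 1.966821858915609 pred spring 7.74038270232275 open 0.012913047552575217
```

Request:
move_arm(deltas="0.0125 0 0 0 -0.06 0; 0.0125 0 0 0 -0.06 0; 0 0 0 0 0 0; 0 0 0 0 0 0; 0 0 0 0 0 0; 0 0 0 0 0 0; 0 0 0 0 0 0; 0 0 0 0 0 0; 0 0 0 0 0 0; 0 0 0 0 0 0")

```text
clock: 16.82
tool_pos: [0.6553, 0.0075, 0.0915]
tcp_rot: [0.628, -0.327, 0.324, -0.627]
force: [-4.3, 5.1, 4.0]
opening: 0.0134
```

```bash
python3 st.py
```

```text
t 16.8167 pos [0.6553 0.0075 0.0915] r 0.119961185682556 th 0.7852419481328763 arc 0.09422903377594515 Ft -6.613821235696252 Fr 0.8672175537284981 F [-4.3464  5.06    3.9741] yaw x - tangent deg 1.9622584552619469 pred spring 7.788911364108444 open 0.013355736934528281
```

Request:
move_arm(deltas="0.0125 0 0 0 -0.06 0; 0.0125 0 0 0 -0.06 0; 0 0 0 0 0 0; 0 0 0 0 0 0; 0 0 0 0 0 0; 0 0 0 0 0 0; 0 0 0 0 0 0; 0 0 0 0 0 0; 0 0 0 0 0 0; 0 0 0 0 0 0")

```text
clock: 17.65
tool_pos: [0.6558, 0.0067, 0.0915]
tcp_rot: [0.629, -0.324, 0.322, -0.629]
force: [-5.2, 4.8, 3.7]
opening: 0.0135
```

```bash
python3 st.py
```

```text
t 17.65 pos [0.6558 0.0067 0.0915] r 0.11997490083785307 th 0.7935646462206929 arc 0.09522775754648315 Ft -6.841956242300015 Fr 1.6559456881941335 F [-5.1712  4.7763  3.7364] yaw x - tangent deg 1.9619064749438566 pred spring 7.837460436287375 open 0.01348004531289112
```

Request:
move_arm(deltas="0.0125 0 0 0 -0.06 0; 0.0125 0 0 0 -0.06 0; 0 0 0 0 0 0; 0 0 0 0 0 0; 0 0 0 0 0 0; 0 0 0 0 0 0; 0 0 0 0 0 0; 0 0 0 0 0 0; 0 0 0 0 0 0; 0 0 0 0 0 0")

```text
clock: 18.48
tool_pos: [0.6562, 0.0062, 0.0914]
tcp_rot: [0.631, -0.322, 0.319, -0.63]
force: [-5.5, 5.0, 3.3]
opening: 0.0131
```

```bash
python3 st.py
```

```text
t 18.4833 pos [0.6562 0.0062 0.0914] r 0.11997013098714653 th 0.7985677682155545 arc 0.09582813218586654 Ft -7.169671055668868 Fr 1.7614606586279167 F [-5.4656  4.9633  3.3254] yaw x - tangent deg 2.1554547426847726 pred spring 7.866645314590735 open 0.013072419888442311
```

Request:
move_arm(deltas="0.0125 0 0 0 -0.06 0; 0.0125 0 0 0 -0.06 0; 0 0 0 0 0 0; 0 0 0 0 0 0; 0 0 0 0 0 0; 0 0 0 0 0 0; 0 0 0 0 0 0; 0 0 0 0 0 0; 0 0 0 0 0 0; 0 0 0 0 0 0")

```text
clock: 19.32
tool_pos: [0.6565, 0.0058, 0.0914]
tcp_rot: [0.632, -0.32, 0.316, -0.631]
force: [-7.3, 6.7, 4.5]
opening: 0.0133
```

```bash
python3 st.py
```

```text
t 19.3167 pos [0.6565 0.0058 0.0914] r 0.11997039344298042 th 0.8029102015585918 arc 0.09634922418703101 Ft -9.603757164226295 Fr 2.297044734882294 F [-7.2983  6.6515  4.4752] yaw x - tangent deg 2.386011722602769 pred spring 7.891976175758452 open 0.01330185118123186
```

The extra pull was gone between 93 and 95 mm, and a stiff rise followed at 96 mm as the pin met the buffer. The hook is therefore passed, and I ease forward slowly.

Request:
move_arm(deltas="-0.0125 0 0 0 0.06 0; -0.0125 0 0 0 0.06 0; -0.0125 0 0 0 0.06 0; -0.0125 0 0 0 0.06 0; -0.0125 0 0 0 0.06 0; -0.0125 0 0 0 0.06 0; 0 0 0 0 0 0; 0 0 0 0 0 0; 0 0 0 0 0 0; 0 0 0 0 0 0")

```text
clock: 20.15
tool_pos: [0.6552, 0.0076, 0.0915]
tcp_rot: [0.628, -0.327, 0.324, -0.627]
force: [-5.4, 4.6, 3.6]
opening: 0.0131
```

```bash
python3 st.py
```

```text
t 20.15 pos [0.6552 0.0076 0.0915] r 0.11996351689165928 th 0.784345156961253 arc 0.09412141883535036 Ft -6.784107334393776 Fr 2.0054166161603257 F [-5.388   4.5843  3.6272] yaw x - tangent deg 2.0232208210971923 pred spring 7.783680082273976 open 0.013083093831075802
```

Request:
move_arm(deltas="-0.0125 0 0 0 0.06 0; -0.0125 0 0 0 0.06 0; 0 0 0 0 0 0; 0 0 0 0 0 0; 0 0 0 0 0 0; 0 0 0 0 0 0; 0 0 0 0 0 0; 0 0 0 0 0 0; 0 0 0 0 0 0; 0 0 0 0 0 0")

```text
clock: 20.98
tool_pos: [0.6548, 0.0082, 0.0915]
tcp_rot: [0.627, -0.329, 0.327, -0.626]
force: [-4.7, 4.3, 3.3]
opening: 0.0131
```

```bash
python3 st.py
```

```text
t 20.9833 pos [0.6548 0.0082 0.0915] r 0.11999406162093022 th 0.7781502610570215 arc 0.09337803132684257 Ft -6.196006449778288 Fr 1.6182460778045722 F [-4.7155  4.3328  3.3219] yaw x - tangent deg 1.8957202216657116 pred spring 7.747543189499292 open 0.01310218887247687
```

Request:
move_arm(deltas="-0.0125 0 0 0 0.06 0; -0.0125 0 0 0 0.06 0; 0 0 0 0 0 0; 0 0 0 0 0 0; 0 0 0 0 0 0; 0 0 0 0 0 0; 0 0 0 0 0 0; 0 0 0 0 0 0; 0 0 0 0 0 0; 0 0 0 0 0 0")

```text
clock: 21.82
tool_pos: [0.6548, 0.0083, 0.0914]
tcp_rot: [0.625, -0.332, 0.33, -0.625]
force: [-4.4, 3.5, 3.2]
opening: 0.0134
```

```bash
python3 st.py
```

```text
t 21.8167 pos [0.6548 0.0083 0.0914] r 0.11997345261877344 th 0.7779887441804538 arc 0.09335864930165445 Ft -5.321798844960643 Fr 1.7833726669295624 F [-4.3804  3.5091  3.2419] yaw x - tangent deg 1.4503320791964616 pred spring 7.746601007719313 open 0.013428039603569851
```

Request:
move_arm(deltas="-0.0125 0 0 0 0.06 0; -0.0125 0 0 0 0.06 0; 0 0 0 0 0 0; 0 0 0 0 0 0; 0 0 0 0 0 0; 0 0 0 0 0 0; 0 0 0 0 0 0; 0 0 0 0 0 0; 0 0 0 0 0 0; 0 0 0 0 0 0")

```text
clock: 22.65
tool_pos: [0.6548, 0.0084, 0.0914]
tcp_rot: [0.624, -0.334, 0.333, -0.623]
force: [-5.7, -0.3, 2.3]
opening: 0.0132
```

```bash
python3 st.py
```

```text
t 22.65 pos [0.6548 0.0084 0.0914] r 0.11991486272664323 th 0.7769980099077394 arc 0.09323976118892872 Ft -2.872498825830056 Fr 4.980151374481518 F [-5.7426 -0.2751  2.2959] yaw x - tangent deg 1.0418728924014793 pred spring 7.740821724461813 open 0.013154127243027542
```

The hammer has stopped at 93.3 mm and the pull is falling, so it rests on the pawl. One more millimetre should unload the grip.

Request:
move_arm(deltas="-0.0125 0 -0.01 0 0 0; -0.0125 0 -0.01 0 0 0; 0 0 -0.01 0 0 0; 0 0 0 0 0 0; 0 0 0 0 0 0; 0 0 0 0 0 0; 0 0 0 0 0 0; 0 0 0 0 0 0; 0 0 0 0 0 0; 0 0 0 0 0 0")

```text
clock: 23.48
tool_pos: [0.6547, 0.0085, 0.0915]
tcp_rot: [-0.623, 0.333, -0.334, 0.624]
force: [3.0, -4.7, -1.7]
opening: 0.0135
```

```bash
python3 st.py
```

```text
t 23.4833 pos [0.6547 0.0085 0.0915] r 0.11990568297872971 th 0.7757222395462922 arc 0.09308666874555506 Ft 5.61522438035194 Fr 0.027463064194383192 F [ 3.006  -4.743  -1.6902] yaw x - tangent deg 1.1265731062207287 pred spring 7.733379730686704 open 0.013473375389931253
```

Request:
move_arm(deltas="0.005 0 0 0 0 0; 0.005 0 0 0 0 0; 0.005 0 0 0 0 0; 0 0 0 0 0 0; 0 0 0 0 0 0; 0 0 0 0 0 0; 0 0 0 0 0 0; 0 0 0 0 0 0; 0 0 0 0 0 0; 0 0 0 0 0 0")

```text
clock: 24.32
tool_pos: [0.6547, 0.0085, 0.0915]
tcp_rot: [-0.623, 0.333, -0.334, 0.624]
force: [3.2, -3.1, -3.6]
opening: 0.0132
```

```bash
python3 st.py
```

```text
t 24.3167 pos [0.6547 0.0085 0.0915] r 0.11992611227843084 th 0.775852455653486 arc 0.09310229467841832 Ft 4.280070234612492 Fr -1.0233784069377807 F [ 3.171  -3.0515 -3.6493] yaw x - tangent deg 1.1253678965670624 pred spring 7.734139324645335 open 0.013229771157332657
```

Request:
move_arm(deltas="0.005 0 0 0 0 0; 0.005 0 0 0 0 0; 0.005 0 0 0 0 0; 0 0 0 0 0 0; 0 0 0 0 0 0; 0 0 0 0 0 0; 0 0 0 0 0 0; 0 0 0 0 0 0; 0 0 0 0 0 0; 0 0 0 0 0 0")

```text
clock: 25.15
tool_pos: [0.6547, 0.0084, 0.0915]
tcp_rot: [-0.623, 0.333, -0.333, 0.624]
force: [4.4, 1.5, -4.4]
opening: 0.0133
```

```bash
python3 st.py
```

```text
t 25.15 pos [0.6547 0.0084 0.0915] r 0.1200095498477645 th 0.7766623102013188 arc 0.09319947722415825 Ft 1.1604929031321276 Fr -4.517357361772364 F [ 4.4284  1.4639 -4.3944] yaw x - tangent deg 1.08663372499563 pred spring 7.73886347617436 open 0.013272729531442453
```

Request:
move_arm(deltas="0.005 0 0 0 0 0; 0 0 0 0 0 0; 0 0 0 0 0 0; 0 0 0 0 0 0; 0 0 0 0 0 0; 0 0 0 0 0 0; 0 0 0 0 0 0; 0 0 0 0 0 0; 0 0 0 0 0 0; 0 0 0 0 0 0", fingers=0)

```text
clock: 25.98
tool_pos: [0.6545, 0.0077, 0.0916]
tcp_rot: [0.624, -0.333, 0.333, -0.624]
force: [0.6, -0.3, -0.6]
opening: 0.0435
```

```bash
python3 - <<'E'
import st
from h import *
cv2.imwrite("pics/w2.png",viewer.get_image("wrist")); s=viewer.get_image("scene");t=viewer.get_image("top")
print(blobs(s,(100,150,60),(125,255,255),(300,170,440,270)),blobs(t,(100,150,60),(125,255,255),(240,110,360,230),3))
E
```

```text
t 25.9833 pos [0.6545 0.0077 0.0916] r 0.12057094817672835 th 0.7806868516460952 arc 0.09368242219753142 Ft 0.5737460673962484 Fr -0.31661328738045785 F [ 0.5776 -0.3094 -0.561 ] yaw x - tangent deg 0.8437208033190068 pred spring 7.762339967935556 open 0.04346349653655396
[(array([360.6818, 227.25  ]), array([359, 220,   4,  15,  44]))] []
```

View pics/w2.png

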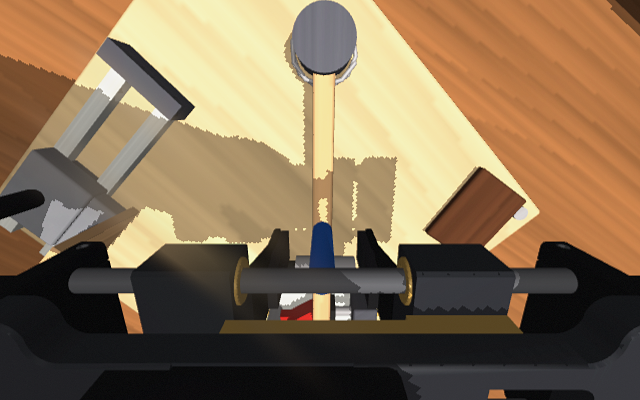

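The wrist view shows the handle at (321,240) standing free between the open fingers, with the red pawl by the pin. The force is about 0, so the hammer hangs by itself. I lift and turn the jaws towards the track direction.

Request:
move_arm(deltas="0 -0.3 0 0 0 0; 0 -0.5 0 0 0 0; 0 -0.5 0 0 0 0; 0 -0.5 0 0 0 0; 0 -0.5 0 0 0 0; 0 -0.2 0 0 0 0; 0 0 0 0 -1 0; 0 0 0 0 -1 0; 0 0 0 0 -1 0; 0 0 0 0 -1 0")

```text
clock: 26.97
tool_pos: [0.6543, 0.0077, 0.1916]
tcp_rot: [-0.664, 0.242, -0.242, 0.664]
force: [-0.5, -0.0, 0.2]
opening: 0.0436
```

Request:
move_arm(deltas="0 0 0 0 -1 0; 0 0 0 0 -1 0; 0 0 0 0 -1 0; 0 0 0 0 -1 0; 0 0 0 0 -1 0; 0 0 0 0 -1 0; 0 0 0 0 -1 0; 0 0 0 0 0 0; 0 0 0 0 0 0; 0 0 0 0 0 0")

```text
clock: 27.8
tool_pos: [0.6544, 0.0077, 0.1915]
tcp_rot: [-0.703, 0.076, -0.076, 0.703]
force: [0.3, -0.4, -0.1]
opening: 0.0436
```

```bash
python3 - <<'E'
from h import *
s=arm.get_state();R=Rot.from_quat(s["tcp_rot"]).as_matrix();print(s["clock"],s["tool_pos"],R,s["qpos"],s["opening"])
sc=viewer.get_image("scene");t=viewer.get_image("top")
print(blobs(sc,(100,150,60),(125,255,255),(300,170,440,270)),blobs(t,(100,150,60),(125,255,255),(240,110,360,230),3))
p=np.array([.628,.0488])
ex=R[:2,0];yaw=-np.deg2rad(11.8);bx=np.array([np.cos(yaw),np.sin(yaw)]);by=np.array([-bx[1],bx[0]])
g=p-.102*bx+.124*by;d=np.r_[g-s["tool_pos"][:2],0];print(g,R.T@d/.04, "target z .084 dy",(s["tool_pos"][2]-.084)/.04)
E
```

```text
27.8 [0.6544 0.0077 0.1915] [[ 0.977  -0.0001  0.2133]
 [-0.2133  0.      0.977 ]
 [-0.0001 -1.      0.    ]] [ 0.2584  0.4637  0.0259 -0.0001 -1.1331  2.6683] 0.04364081390098907
[(array([359.9808, 222.7115]), array([358, 212,   5,  23, 104]))] []
[0.5535 0.191 ] [-3.4423  0.0004  3.9398] target z .084 dy 2.68857709801452
```

Request:
move_arm(deltas="-0.43 0 0.49 0 0 0; -0.43 0 0.49 0 0 0; -0.43 0 0.49 0 0 0; -0.43 0 0.49 0 0 0; -0.43 0 0.49 0 0 0; -0.43 0 0.49 0 0 0; -0.43 0 0.49 0 0 0; -0.43 0 0.49 0 0 0; 0 0 0 0 0 0; 0 0 0 0 0 0")

```text
clock: 28.73
tool_pos: [0.5528, 0.1911, 0.1918]
tcp_rot: [-0.703, 0.074, -0.075, 0.703]
force: [0.1, -0.6, -0.3]
opening: 0.0437
```

```bash
python3 - <<'E'
from h import *
s=arm.get_state();print(s["tool_pos"]);cv2.imwrite("pics/w3.png",viewer.get_image("wrist"));cv2.imwrite("pics/s3.png",viewer.get_image("scene")[150:300,280:480])
E
```

```text
[0.5528 0.1911 0.1918]
```

View pics/w3.png

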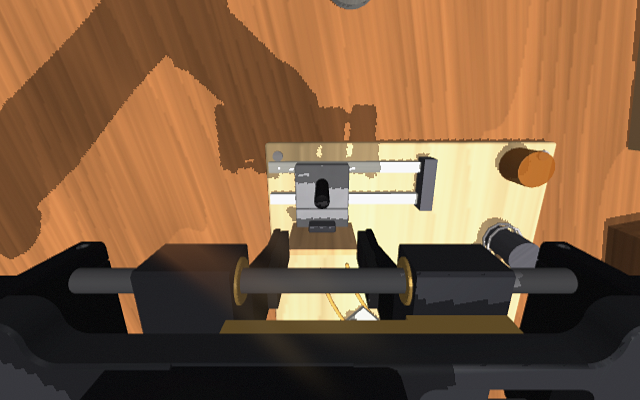

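The post is at (322,193), centred between the jaws, and the track stop is at (427,183).

```bash
python3 - <<'E'
from h import *
im=cv2.imread("pics/w3.png");m=cv2.inRange(im[170:215,305:340],(0,0,0),(45,45,45));v,u=np.where(m);print(u.min()+305,u.max()+305,v.min()+170,v.max()+170)
s=arm.get_state();R=Rot.from_quat(s["tcp_rot"]).as_matrix()
for uv,z in(((322,v.max()+170-6),.11),((322,(v.max()+v.min())/2+170),.08)):
    p=onplane("wrist",uv,z);print(p,R.T@(np.r_[p[:2],s["tool_pos"][2]]-s["tool_pos"])/.04)
E
```

```text
315 329 179 208
[0.5547 0.1953 0.11  ] [ 0.0005 -0.      0.1419]
[0.5544 0.1944 0.08  ] [-0.0005 -0.      0.1182]
```

Request:
move_arm(deltas="0 0.3 0 0 0 0; 0 0.3 0 0 0 0; 0 0 0 0 0 0; 0 0 0 0 0 0; 0 0 0 0 0 0; 0 0 0 0 0 0; 0 0 0 0 0 0; 0 0 0 0 0 0; 0 0 0 0 0 0; 0 0 0 0 0 0", fingers=-0.4)

```text
clock: 29.67
tool_pos: [0.5533, 0.1901, 0.1678]
tcp_rot: [-0.703, 0.075, -0.075, 0.703]
force: [1.3, 0.8, 0.2]
opening: 0.0608
```

Request:
move_arm(deltas="0 0 0.13 0 0 0; 0 0.3 0 0 0 0; 0 0.35 0 0 0 0; 0 0.35 0 0 0 0; 0 0.35 0 0 0 0; 0 0.35 0 0 0 0; 0 0.35 0 0 0 0; 0 0 0 0 0 0; 0 0 0 0 0 0; 0 0 0 0 0 0")

```text
clock: 30.5
tool_pos: [0.555, 0.1957, 0.0863]
tcp_rot: [-0.703, 0.075, -0.076, 0.703]
force: [-0.7, -0.2, 0.6]
opening: 0.061
```

Request:
move_arm(deltas="0 0 0 0 0 0; 0 0 0 0 0 0; 0 0 0 0 0 0; 0 0 0 0 0 0; 0 0 0 0 0 0; 0 0 0 0 0 0; 0 0 0 0 0 0; 0 0 0 0 0 0; 0 0 0 0 0 0; 0 0 0 0 0 0", fingers=1)

```text
clock: 31.33
tool_pos: [0.5541, 0.1951, 0.0855]
tcp_rot: [0.703, -0.076, 0.075, -0.703]
force: [-0.9, -0.7, 0.5]
opening: 0.0133
```

```bash
python3 - <<'E'
from h import *
s=arm.get_state();print(s["tool_pos"],s["force"],s["opening"],Rot.from_quat(s["tcp_rot"]).as_matrix()[:2,0])
E
```

```text
[0.5541 0.1951 0.0855] [-0.8695 -0.6578  0.4815] 0.013341133737939043 [ 0.9773 -0.2119]
```

Request:
move_arm(deltas="0.12 0 0 0 0 0; 0.14 0 0 0 0 0; 0.14 0 0 0 0 0; 0.14 0 0 0 0 0; 0.14 0 0 0 0 0; 0.14 0 0 0 0 0; 0.14 0 0 0 0 0; 0.14 0 0 0 0 0; 0.1 0 0 0 0 0; 0.05 0 0 0 0 0")

```text
clock: 32.17
tool_pos: [0.604, 0.1845, 0.0855]
tcp_rot: [-0.703, 0.075, -0.076, 0.703]
force: [-2.0, 1.8, 0.4]
opening: 0.0132
```

```bash
cat > s2.py <<'E'
from h import *
s=arm.get_state();R=Rot.from_quat(s["tcp_rot"]).as_matrix();d=s["tool_pos"]-[.5541,.1951,.0855]
print(s["clock"],s["tool_pos"],"along",d@R[:,0],"side",d@R[:,2],"F tool",R.T@s["force"])
E
python3 s2.py
```

```text
32.1667 [0.604  0.1845 0.0855] along 0.05103581311360204 side 0.00025294798152623063 F tool [-2.3112 -0.4358  1.3425]
```

Request:
move_arm(deltas="0.06 0 0 0 0 0; 0.06 0 0 0 0 0; 0.06 0 0 0 0 0; 0 0 0 0 0 0; 0 0 0 0 0 0; 0 0 0 0 0 0; 0 0 0 0 0 0; 0 0 0 0 0 0; 0 0 0 0 0 0; 0 0 0 0 0 0")

```text
clock: 33.0
tool_pos: [0.6104, 0.1832, 0.0856]
tcp_rot: [-0.703, 0.075, -0.075, 0.703]
force: [1.9, 1.5, -2.6]
opening: 0.013
```

```bash
python3 s2.py
```

```text
33.0 [0.6104 0.1832 0.0856] along 0.057583186299806535 side 0.0002596109505008128 F tool [1.508  2.5697 1.9013]
```

Request:
move_arm(deltas="0.05 0 0 0 0 0; 0.05 0 0 0 0 0; 0.05 0 0 0 0 0; 0.05 0 0 0 0 0; 0 0 0 0 0 0; 0 0 0 0 0 0; 0 0 0 0 0 0; 0 0 0 0 0 0; 0 0 0 0 0 0; 0 0 0 0 0 0")

```text
clock: 33.83
tool_pos: [0.6149, 0.1822, 0.0855]
tcp_rot: [0.703, -0.078, 0.073, -0.703]
force: [-9.5, 6.1, 3.9]
opening: 0.0133
```

```bash
python3 s2.py
```

```text
33.8333 [0.6149 0.1822 0.0855] along 0.06217217751499946 side 0.0002278841685516805 F tool [-10.6176  -3.8038   3.9453]
```

Request:
move_arm(deltas="0.05 0 0 0 0 0; 0.05 0 0 0 0 0; 0.05 0 0 0 0 0; 0 0 0 0 0 0; 0 0 0 0 0 0; 0 0 0 0 0 0; 0 0 0 0 0 0; 0 0 0 0 0 0; 0 0 0 0 0 0; 0 0 0 0 0 0")

```text
clock: 34.67
tool_pos: [0.6152, 0.182, 0.0853]
tcp_rot: [0.704, -0.081, 0.069, -0.702]
force: [-23.4, 14.5, 12.7]
opening: 0.0129
```

```bash
python3 s2.py
```

```text
34.6667 [0.6152 0.182  0.0853] along 0.06247156199290038 side 0.00010998343411318201 F tool [-26.1591 -12.3255   9.1164]
```

The clamp is hard against its stop after 62 mm of travel, with 26 N and no further motion. I relieve most of the push and let go.

Request:
move_arm(deltas="-0.05 0 0 0 0 0; -0.05 0 0 0 0 0; -0.04 0 0 0 0 0; 0 0 0 0 0 0; 0 0 0 0 0 0; 0 0 0 0 0 0; 0 0 0 0 0 0; 0 0 0 0 0 0; 0 0 0 0 0 0; 0 0 0 0 0 0")

```text
clock: 35.5
tool_pos: [0.6149, 0.1821, 0.0854]
tcp_rot: [0.703, -0.078, 0.073, -0.703]
force: [-10.6, 6.8, 5.5]
opening: 0.0132
```

```bash
python3 s2.py
```

```text
35.5 [0.6149 0.1821 0.0854] along 0.062166237715566966 side 0.00020722221294958298 F tool [-11.8049  -5.4185   4.3479]
```

Request:
move_arm(deltas="0 0 0 0 0 0; 0 0 0 0 0 0; 0 0 0 0 0 0; 0 0 0 0 0 0; 0 0 0 0 0 0; 0 0 0 0 0 0; 0 0 0 0 0 0; 0 0 0 0 0 0; 0 0 0 0 0 0; 0 0 0 0 0 0", fingers=0)

```text
clock: 36.33
tool_pos: [0.6185, 0.1812, 0.0855]
tcp_rot: [0.703, -0.075, 0.075, -0.703]
force: [-0.0, -0.2, -0.1]
opening: 0.0434
```

Request:
move_arm(deltas="0 -0.4 0 0 0 0; 0 -0.5 0 0 0 0; 0 -0.5 0 0 0 0; 0 -0.5 0 0 0 0; 0 -0.5 0 0 0 0; 0 -0.5 0 0 0 0; -0.5 0 0 0 0 0; -0.5 0 0 0 0 0; -0.5 0 0 0 0 0; 0 0 0 0 0 0")

```text
clock: 37.17
tool_pos: [0.557, 0.1942, 0.2021]
tcp_rot: [-0.703, 0.075, -0.074, 0.703]
force: [-0.4, 0.6, 1.0]
opening: 0.0436
```

```bash
python3 - <<'E'
import s2
from h import *
im=viewer.get_image("scene");print(blobs(im,(100,150,60),(125,255,255),(300,170,440,270)))
cv2.imwrite("pics/s4.png",cv2.resize(im[150:300,280:480],None,fx=4,fy=4,interpolation=cv2.INTER_CUBIC))
E
```

```text
37.1667 [0.557  0.1942 0.2021] along 0.0028634219894588774 side -0.00028965378850931683 F tool [-0.5058 -1.0202  0.4682]
[(array([359.8958, 222.4688]), array([358, 212,   5,  23,  96]))]
```

View pics/s4.png

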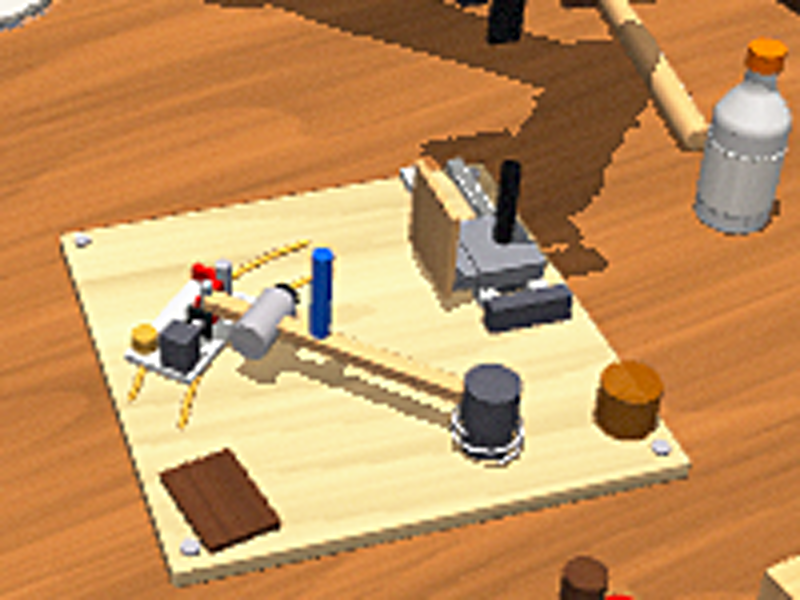

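The scene crop shows the hammer hanging with its pin at the pawl and the handle at (320,292), unmoved since release. The clamp is close to the dark stop, but I can't tell whether a gap remains near (490,290), so I check from above.

```bash
python3 - <<'E'
from h import *
im=viewer.get_image("wrist")
cv2.imwrite("pics/w5.png",cv2.resize(im[120:270,250:450],None,fx=4,fy=4,interpolation=cv2.INTER_CUBIC))
E
```

```text
(no output)
```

View pics/w5.png

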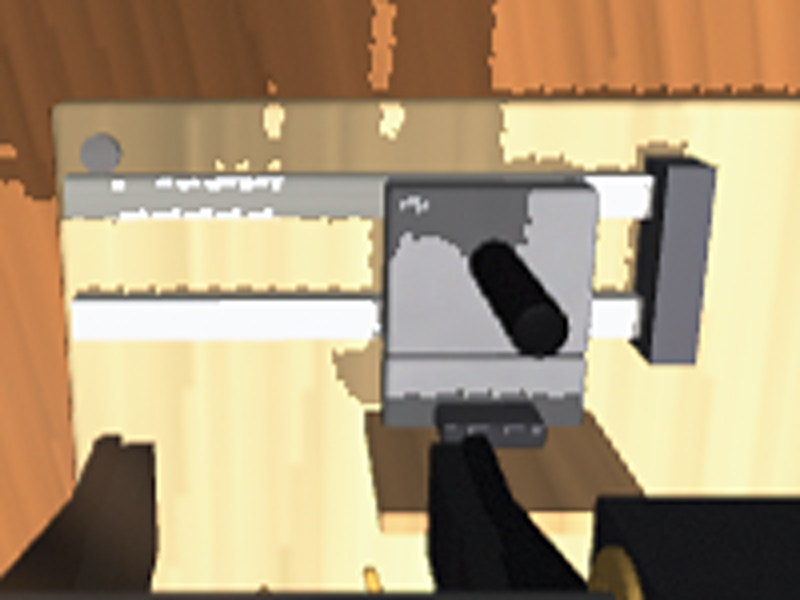

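```bash
python3 - <<'E'
from h import *
yaw=-np.deg2rad(11.8);ex=np.array([np.cos(yaw),np.sin(yaw)]);ey=np.array([-ex[1],ex[0]]);C=np.array([.628,.0488])
def b(n,u,v,z):
    p=onplane(n,(u,v),z)[:2]-C;return np.round([p@ex*1000,p@ey*1000])
w=lambda u,v:(250+u/4,120+v/4)
for nm,u,v,z in(("post",540,330,.11),("post base",490,262,.044),("block front",595,190,.044),("block front2",583,350,.044),("block back",388,190,.044),("stop top near",668,165,.05),("stop top near2",655,362,.05),("stop top far",715,170,.05),("stop foot",640,250,.022)):
    print(nm,b("wrist",*w(u,v),z))
s=lambda u,v:(280+u/4,150+v/4)
for nm,u,v,z in(("post",510,165,.11),("postbase",505,240,.044),):print("scene",nm,b("scene",*s(u,v),z))
# before, from w3 geometry: post, stop in tc
t=lambda u,v:(238+u/5,110+v/5)
for nm,u,v,z in(("stop near",130,258,.05),("block front",110,368,.044),("post",80,407,.11)):print("top0",nm,b("top",*t(u,v),z))
E
```

```text
post [-39. 130.]
post base [-39. 129.]
block front [-10. 150.]
block front2 [-10. 102.]
block back [-68. 150.]
stop top near [  7. 157.]
stop top near2 [  9. 100.]
stop top far [ 20. 156.]
stop foot [ 11. 127.]
scene post [-37. 128.]
scene postbase [-37. 131.]
top0 stop near [  6. 119.]
top0 block front [-74. 118.]
top0 post [-106.  123.]
```

The clamp is not home. The post is at base x -39 mm, and the block's front is still about 17 mm short of the stop, so something blocked that push. The right finger may have met the stop. I push instead from behind the post with closed fingers, held higher.

Request:
move_arm(deltas="0 0 0 0 0 0; 0 0 0 0 0 0; 0 0 0 0 0 0; 0 0 0 0 0 0; 0 0.4 0 0 0 0; 0 0.5 0 0 0 0; 0 0.5 0 0 0 0; 0 0.5 0 0 0 0; 0 0.5 0 0 0 0; 0 0.27 0 0 0 0", fingers=1)

```text
clock: 38.1
tool_pos: [0.5589, 0.1932, 0.0921]
tcp_rot: [0.704, -0.077, 0.074, -0.702]
force: [-0.7, -0.1, 0.2]
opening: 0.0003
```

Request:
move_arm(deltas="0.12 0 0 0 0 0; 0.12 0 0 0 0 0; 0.12 0 0 0 0 0; 0.12 0 0 0 0 0; 0.12 0 0 0 0 0; 0.12 0 0 0 0 0; 0.12 0 0 0 0 0; 0.06 0 0 0 0 0; 0 0 0 0 0 0; 0 0 0 0 0 0")

```text
clock: 38.93
tool_pos: [0.595, 0.1862, 0.0947]
tcp_rot: [0.703, -0.075, 0.075, -0.703]
force: [-0.6, 0.3, 0.3]
opening: 0.0004
```

```bash
python3 s2.py; python3 -c "
from h import *
print(arm.get_state()['wrist_torque'],arm.get_state()['opening'])"
```

```text
38.9333 [0.595  0.1862 0.0947] along 0.04181816212886556 side -1.4717394802143402e-05 F tool [-0.6599 -0.2901  0.1361]
[-0.1281 -0.0727  0.0255] 0.0004477955761190297
```

Request:
move_arm(deltas="0.08 0 0 0 0 0; 0.08 0 0 0 0 0; 0.08 0 0 0 0 0; 0.08 0 0 0 0 0; 0 0 0 0 0 0; 0 0 0 0 0 0; 0 0 0 0 0 0; 0 0 0 0 0 0; 0 0 0 0 0 0; 0 0 0 0 0 0")

```text
clock: 39.77
tool_pos: [0.599, 0.185, 0.0943]
tcp_rot: [0.704, -0.081, 0.069, -0.702]
force: [-25.2, 10.7, 13.2]
opening: 0.0001
```

```bash
python3 - <<'E'
import s2
from h import *
print(arm.get_state()['wrist_torque'])
im=viewer.get_image("scene");cv2.imwrite("pics/s6.png",cv2.resize(im[120:270,320:520],None,fx=4,fy=4,interpolation=cv2.INTER_CUBIC))
E
```

```text
39.7667 [0.599  0.185  0.0943] along 0.04587967201934434 side -0.00040705242663543936 F tool [-27.0662 -12.7835   5.0933]
[2.8647 6.6131 0.0082]
```

View pics/s6.png

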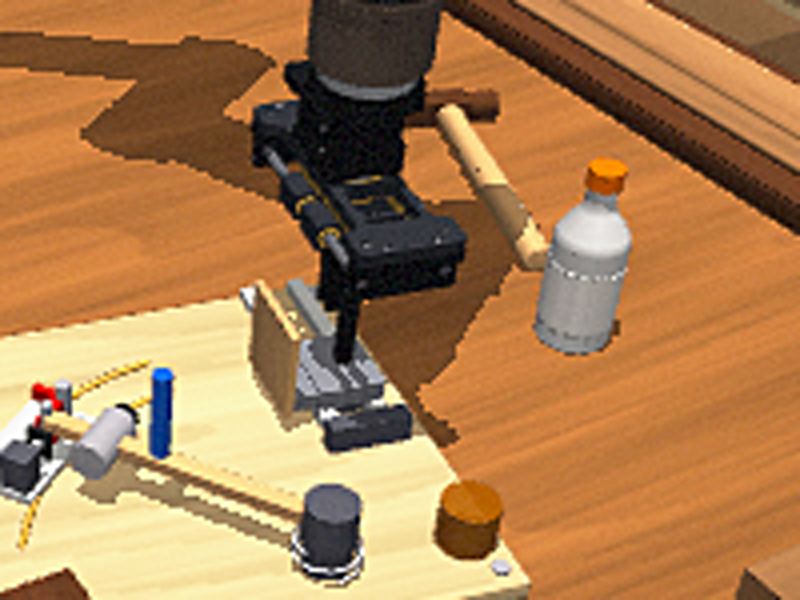

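The post stops at the same place with a different contact: hard, 27 N, about 62.5 mm from its start. The post's base x of -39 mm also puts the plate's centre in line with the fired hammer head (120 - 160 = -40 mm), so this is the track's real end. I back off, lift clear and do a final check.

Request:
move_arm(deltas="-0.2 0 0 0 0 0; -0.3 0 0 0 0 0; -0.3 0 0 0 0 0; -0.3 0 0 0 0 0; 0 -0.4 0 0 0 0; 0 -0.5 0 0 0 0; 0 -0.5 0 0 0 0; 0 -0.5 0 0 0 0; 0 -0.5 0 0 0 0; 0 -0.3 0 0 0 0")

```text
clock: 40.65
tool_pos: [0.5655, 0.1933, 0.2055]
tcp_rot: [-0.702, 0.074, -0.076, 0.704]
force: [0.2, 0.7, 0.3]
opening: 0.0004
```

Request:
move_arm(deltas="0 0 0 0 0 0; 0 0 0 0 0 0; 0 0 0 0 0 0; 0 0 0 0 0 0; 0 0 0 0 0 0; 0 0 0 0 0 0; 0 0 0 0 0 0; 0 0 0 0 0 0; 0 0 0 0 0 0; 0 0 0 0 0 0")

```text
clock: 41.48
tool_pos: [0.5645, 0.1929, 0.2027]
tcp_rot: [0.703, -0.075, 0.075, -0.703]
force: [0.1, -0.2, 0.7]
opening: 0.0005
```

```bash
python3 - <<'E'
import s2
from h import *
im=viewer.get_image("scene");print("handle",blobs(im,(100,150,60),(125,255,255),(300,170,440,270)))
w=viewer.get_image("wrist")
x=cv2.resize(w[120:270,250:450],None,fx=4,fy=3.8,interpolation=cv2.INTER_CUBIC)
y=cv2.resize(im[185:245,365:445],None,fx=10,fy=10,interpolation=cv2.INTER_CUBIC)[:600]
cv2.imwrite("pics/f.png",cv2.resize(np.vstack([x,y]),None,fx=.5,fy=.5,interpolation=cv2.INTER_AREA))
E
```

```text
41.4833 [0.5645 0.1929 0.2027] along 0.010643482422084126 side 9.37633763843248e-05 F tool [ 0.1612 -0.6665 -0.2192]
handle [(array([359.9149, 222.3936]), array([358, 212,   5,  22,  94]))]
```

View pics/f.png

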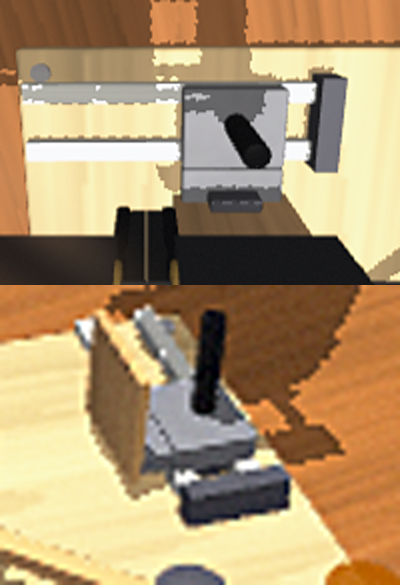

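The clamp has not moved since the push, and the handle is unmoved at scene pixel (360,222). The tool is clear with about 0 force.

```bash
python3 -c "
from bench import arm
print(arm.finish_job())"
```

```text
the job is handed in; nothing more can be done
None
```

I cocked the hammer on the catch and pushed the clamp to a hard end, then handed the job in at about 41.5 s. One check on the clamp disagrees, because the pictures still show a gap to the dark stop.

- **Hammer:** I gripped the handle and drew it back along its arc.
  - **Draw:** the pull rose from about 81 mm of handle arc as the pin rode the pawl. The extra pull was gone by 93 to 95 mm, and I stopped when the buffer showed at about 96 mm, roughly 2 to 3 N over the spring.
  - **Hang:** eased forward slowly, it came to rest on the pawl at 93.2 mm (about 0.777 rad). After I let go, the handle stayed at the same spot in the scene pictures to the end.
  - **Close call:** one easing step went too far. It pressed the pin on the pawl with an estimated 7.8 N against the 9 N limit before I backed it off.
- **Sample clamp:** it moved about 62.5 mm and then stopped hard, at 26 N gripped and again at 27 N pushed from behind.
  - **For home:** its post stands at base x of about -39 mm, which lines the plate up with the fired hammer head (-40 mm). I took this as fully home.
  - **Against:** the pictures show about 17 mm between the block and the dark stop. I could not explain that gap.
- **At the end:** the tool was about 90 mm above the post, with force readings near zero. I saw no bystander moved in the pictures, but did not measure them.

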